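# Load a filter cartridge into the photometer

### The arm

A 6-joint arm with a two-finger parallel gripper is mounted at the origin on the work surface. World frame = base frame: x ahead of the robot, y to its left, z up, the work surface at z = 0. Lengths are in m, angles in degrees, forces in N, time in s.
With the tool pointing down it reaches from about 0.325 to 0.85 m from the base axis. Payload 15.5 kg.
Tool frame: the origin (TCP) lies midway between the tips of the shut fingers; the grasp point (between the pads) lies 19 mm behind it; z points along the fingers, y is the line along which they close (so a half turn about z gives the same grasp; the last joint's range is limited). The gripper opens to 91 mm and grips with 3 to 60 N. Pads are 32 mm wide; open, the fingers measure 118 mm over their backs; the gripper's body (76 mm by 178 mm) begins 60 mm behind the grasp point.
Start: joints at [-71.19, 28.281, 77.091, -0, 74.628, -5.472], TCP at [0.257, -0.57, 0.214] pointing down, gripper open.
Joint ranges: [-166.48, 166.48], [-47.26, 123.95], [12.59, 153.08], [-70.14, 250.14], [6.76, 159.57], [-176.63, 176.63]. Speed limits (degrees/s): [108.29, 108.29, 147.25, 172.46, 172.46, 172.46].

### API

Orientations are given as a 3x3 rotation matrix whose columns are the frame's x, y, z axes.
In Python, from bench import ctrl gives the robot as it stands. The module is installed in compiled form; this text tells all that it offers. Calls block until the motion is done:
- ctrl.goto(position, orientation): joint-space move of the TCP to a pose.
- ctrl.move_l(position, vel=0.15, ori=None, contact_N=None): straight line of the TCP; ori=None keeps the orientation; vel is the mean speed in m/s. With contact_N (N) it stops when the force on the tool has changed by that much, and returns True; else False.
- ctrl.movej(angles): joint-space move.
- ctrl.command_gripper(opening): opening from 0.0 (shut) to 1.0 (fully open); the grip force is fixed at half the most; returns when the fingers have stopped.
- ctrl.sleep(seconds).
- ctrl.ik(position, orientation): joint angles nearest the present ones, or None.
- ctrl.read_camera(name): name is "side" or "top" or "wrist"; returns the picture (480x640x3 uint8, blue, green, red); there is no depth.
- ctrl.camera_params(name): a dict with "fx", "fy", "cx", "cy" (pixels), "pose" (4x4, takes a point from camera to world coordinates); the wrist camera has in their place "T_tool_cam" (4x4, takes a point from camera to tool coordinates, whose origin is the TCP and whose axes are the flange's). Camera axes: x right, y up, looking along -z (the intrinsics and any distortion apply to the point x, -y, -z); pixel columns grow to the right and rows downward; lengths in m; the calibration is good to about 2 mm. A picture is of the moment at which its call begins: read the wrist's pose just before it. camera_params takes no time and is no camera call.
A pose or a line that the arm cannot do raises ctrl.MotionError and nothing moves.
- ctrl.sign_off(): hands the job in; it is judged then, once.
Readings, each from a call of its own:
- ctrl.current_t(): time.
- ctrl.current_q(): joint angles.
- ctrl.current_dq(): joint speeds.
- ctrl.current_effort(): joint torques, N m.
- ctrl.current_tool_pos(): TCP position.
- ctrl.current_eef_rot(): TCP orientation.
- ctrl.current_contact_force(): force on the tool from outside, world axes, zero at the start.
- ctrl.current_wrist_torque(): the same for the moment, N m.
- ctrl.current_grip_width(): opening from 0.0 (shut) to 1.0 (fully open).
- ctrl.current_grasp_force(): force on a finger pad.
Only numpy, scipy, OpenCV 4.12 (cv2) and the standard library are available. Lean on these libraries where they do the work, as an engineer would, in place of code of your own. Each camera call takes 0.05 s, during which the arm holds its last target. There are 200 camera calls.

### The job

Load the orange filter cartridge into the photometer: lay it flat on the loading tray in front of the guide rails and let go of it, then push it with the fingertips along the tray and over the raised lip until it drops level into the pocket under the lamp head. Once it is down, press it firmly home, downwards or against the far wall, with a steady push of about 6 to 15 N for half a second, then withdraw. While pushing and pressing, never bear on the photometer through the cartridge with more than 25 N, and leave everything else where it is.

Things in the scene. Friction and masses are not known exactly. Their poses are not given: they have to be found in the camera images.
- orange_center (a point): The orange filter cartridge: a flat rigid plate 60 mm long (its x) x 44 mm wide (its y) x 12 mm thick (its z), with a round dark-rimmed window, about 60 to 120 g, loose, flat on the table at first. The point is its centre, half-way up (6 mm above its underside). Either end may go first.
- photometer: Grey-and-white bench photometer, fixed, 328 x 130 mm. Its x is the direction in which a cartridge is pushed in, z up; origin on the table on its centre line, below lip_mid. On it an aluminium loading tray is clamped anywhere from -8 to +8 mm along x off its middle place: WHERE IS NOT MEASURED, so every tray x given here is +-8 mm and the pocket's far wall must be felt; y and heights (above the table) are true.
- apron_mid (a point): Point on the top of the tray's flat open apron, 34 mm above the table, on the centre line 93 mm before lip_mid: a good place to lay the cartridge, long side along x. The apron runs from x = -148 to -12 mm (tray's middle place), 100 mm wide. Frame as the photometer's.
- lip_mid (a point): Back edge of the dark steel lip when the tray is at its middle place (really +-8 mm in x; not measured), photometer x = 0, 36.5 mm above the table. The lip runs right across: ramp from x = -12 to -4, flat top -4 to 0, 2.5 mm above the apron. Guide rails, 48 mm apart (cartridge 44), tops at 38.5 mm, from x = -34 to 71 mm; their flared mouths open to 67 mm apart at x = -55 mm.
- pocket_mid (a point): Middle of the black pocket's floor, tray at its middle place (really +-8 mm in x), 28.5 mm above the table: a sprung pad that yields 3 mm (about 4 N/mm), then is rigid. Pocket from x = 0 to a rigid far wall at 63 mm: 3 mm longer than the cartridge. Seated: level, centre at 34.5 mm, top at 40.5 mm, 4 mm proud of the lip. Pushing on against the wall raises the force steeply.
- head_edge (a point): Lower edge, on the centre line, of the white lamp head's front face: photometer x = 46 mm, 62 mm above the table; fixed, it does not shift with the tray. The head is 76 mm wide, its top at 84 mm, and overhangs the pocket's far part, so that a cartridge cannot be set in from above. The electronics block, 100 mm high, begins at x = 88 mm.
- blue_center (a point): Blue filter cartridge, same size as the orange one; this point is its centre. Not to be moved.
- green_center (a point): Green filter cartridge, same size; this point is its centre. Not to be moved.
- beaker: Glass beaker, 80 mm across, 110 mm high; origin at the centre of its underside. Not to be moved.
- reagent: Clear reagent bottle with blue cap, 72 mm across, 150 mm high; origin at the centre of its underside. Not to be moved.
- washbottle: White wash bottle with red cap and spout, 68 mm across, 190 mm high; origin at the centre of its underside. Not to be moved.
- dish: Clear shallow dish, 84 mm across, 14 mm high; origin at the centre of its underside. Not to be moved.
- tuberack: White rack, 70 x 190 mm, of tubes with orange caps, 100 mm high in all; origin at the centre of its underside. Not to be moved.
Things that resemble listed ones, but are neither listed nor needed, are in the scene too. What is meant by the part that bears orange_center is not pink or red, and is the larger of those in its own colour.

How it is judged:
By the outcome, as a careful person would: the job done as asked, in the order asked, and still so for the second after the job is handed in, with the robot touching nothing.
It also fails if it takes over 70 s, if anything falls off the work surface, if the arm or the gripper's body presses on something with over 40 N, if the wrist force passes 120 N, or if a joint passes its speed limit or range.

## Working session

There is one attempt and no reset: what is moved stays moved. The work goes in short steps, each a Python script; the robot and the scene stay as the last script left them, time stands still between calls to the robot, and variables do not carry over. Pictures are saved under pics/ and viewed, at most 10 in all, crops included, and the job is handed in when it is done.

```bash
mkdir -p pics
python3 - <<'E'
from bench import ctrl
import cv2
for n in("side","top"):
    cv2.imwrite(f"pics/{n}0.png",ctrl.read_camera(n)); print(n,ctrl.camera_params(n))
print(ctrl.camera_params("wrist"),ctrl.current_eef_rot(),ctrl.current_t())
E
```

```text
side {'fx': 494.65544518276874, 'fy': 494.65544518276874, 'cx': 318.13329227722505, 'cy': 235.34705270840934, 'pose': array([[-0.99914139,  0.02684995, -0.03155239,  0.54793596],
       [-0.04100756, -0.7494329 ,  0.66080913,  0.47220461],
       [-0.00590371,  0.66153564,  0.74989048,  0.76193897],
       [ 0.        ,  0.        ,  0.        ,  1.        ]])}
top {'fx': 448.8655800602661, 'fy': 448.8655800602661, 'cx': 320.90225588862074, 'cy': 248.70337911333473, 'pose': array([[-0.01026994,  0.98595903, -0.1666713 ,  0.44658903],
       [-0.9997293 , -0.01360402, -0.01887453, -0.12963426],
       [-0.02087691,  0.16643234,  0.98583185,  0.86489223],
       [ 0.        ,  0.        ,  0.        ,  1.        ]])}
{'fx': 378.01077265008695, 'fy': 378.01077265008695, 'cx': 322.14812705000844, 'cy': 243.9583177488939, 'T_tool_cam': array([[ 3.07814621e-04,  9.60388510e-01,  2.78664343e-01,
         7.84291927e-02],
       [ 9.99999919e-01, -3.68357487e-04,  1.64899829e-04,
         3.47013881e-04],
       [ 2.61015998e-04,  2.78664269e-01, -9.60388545e-01,
        -1.70587628e-01],
       [ 0.00000000e+00,  0.00000000e+00,  0.00000000e+00,
         1.00000000e+00]])} [[ 9.11532995e-01  4.11226772e-01 -3.74216899e-04]
 [ 4.11226931e-01 -9.11532378e-01  1.06503112e-03]
 [ 9.68584918e-05 -1.12469908e-03 -9.99999363e-01]] 0.1
```

View pics/top0.png

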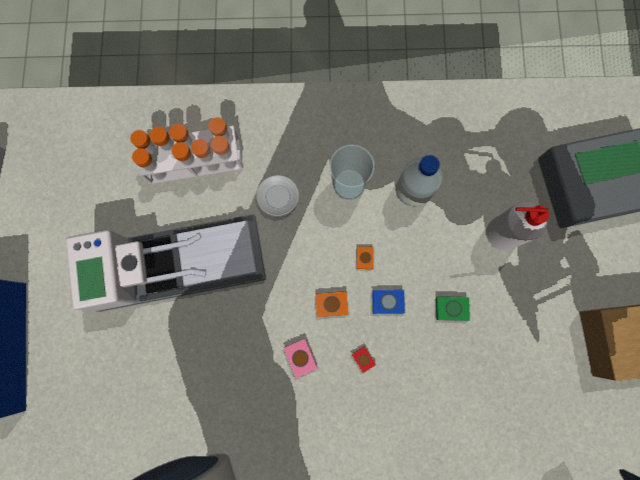

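View pics/side0.png

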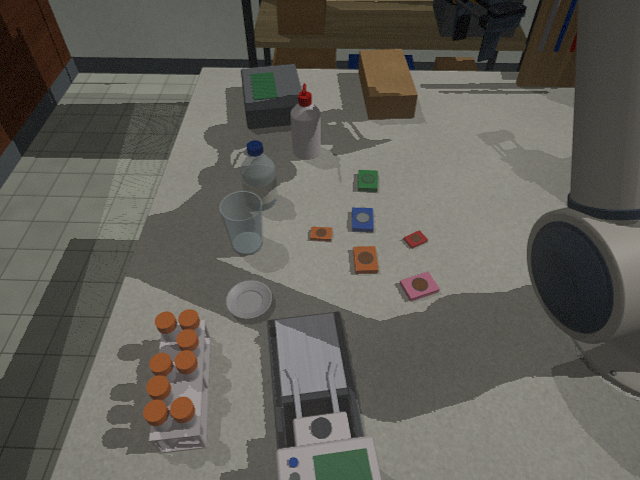

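The top view shows the large orange cartridge at about (332,304), with blue at (389,302), green at (453,308) and a small orange decoy at (365,257). The photometer runs from (62,270) to (265,250), with its tray to the right, so the push direction is image-left (about +y). In the side view the orange cartridge is at (366,259).

```bash
cat > h.py <<'E'
import numpy as np, cv2
from bench import ctrl
def cam(name):
    p=ctrl.camera_params(name)
    if name=="wrist":
        T=np.eye(4);T[:3,:3]=ctrl.current_eef_rot();T[:3,3]=ctrl.current_tool_pos();P=T@p["T_tool_cam"]
    else:P=p["pose"]
    return p,P
def ray(c,u,v,z):
    p,P=c;d=P[:3,:3]@np.array([(u-p["cx"])/p["fx"],-(v-p["cy"])/p["fy"],-1]);o=P[:3,3]
    return o+d*(z-o[2])/d[2]
def proj(c,X):
    p,P=c;q=P[:3,:3].T@(np.asarray(X)-P[:3,3]);return p["cx"]-p["fx"]*q[0]/q[2],p["cy"]+p["fy"]*q[1]/q[2]
def orange(img,lo=(5,150,90),hi=(16,255,255)):
    m=cv2.inRange(cv2.cvtColor(img,cv2.COLOR_BGR2HSV),lo,hi)
    m=cv2.morphologyEx(m,cv2.MORPH_CLOSE,np.ones((3,3)))
    return cv2.findContours(m,cv2.RETR_EXTERNAL,cv2.CHAIN_APPROX_NONE)[0]
def rect(c,cnt,z=0.012):
    "top-face rectangle on the plane z: centre, sizes, long-axis angle"
    P=np.array([ray(c,*q,z)[:2] for q in cv2.convexHull(cnt)[:,0].astype(float)])
    (cx,cy),(w,h),a=cv2.minAreaRect((P*1000).astype(np.float32))
    if w<h:w,h,a=h,w,a+90
    return np.array([cx,cy])/1000,(w,h),(a+90)%180-90
E
python3 - <<'E'
from h import *
for n in("top","side"):
    c=cam(n);im=cv2.imread(f"pics/{n}0.png")
    for k in orange(im):
        if cv2.contourArea(k)>60:print(n,cv2.boundingRect(k),rect(c,k))
c=cam("top")
for nm,u,v,z in[("headend",62,270,.1),("apron near mid",250,250,.034),("railtipA",199,238,.0385),("railtipB",205,273,.0385),("blue",389,302,.012),("pink",300,358,.012)]:print(nm,ray(c,u,v,z))
im=cv2.imread("pics/top0.png");cv2.imwrite("pics/crop1.png",cv2.resize(im[205:320,55:275],None,fx=3.6,fy=3.6,interpolation=cv2.INTER_CUBIC))
E
```

```text
top (294, 351, 13, 14) (array([ 0.3868541, -0.0724501]), (23.504117965698242, 22.278690338134766), -0.27165985107421875)
top (316, 292, 32, 25) (array([ 0.48525989, -0.13201553]), (58.0262336730957, 43.14928436279297), -86.28370308876038)
top (357, 247, 16, 22) (array([ 0.57260132, -0.19677574]), (40.992958068847656, 28.816116333007812), -1.3544692993164062)
top (191, 139, 17, 19) (array([0.7999566 , 0.12823956]), (39.493980407714844, 31.43170166015625), 44.026763916015625)
top (131, 127, 38, 40) (array([0.80534338, 0.23019858]), (80.36907196044922, 75.19853973388672), 6.85536003112793)
top (170, 124, 20, 37) (array([0.81390173, 0.17102074]), (79.83998107910156, 34.520538330078125), 7.650852680206299)
top (209, 118, 19, 34) (array([0.8285741 , 0.09214198]), (72.7354507446289, 33.9333381652832), 8.492551803588867)
side (143, 353, 51, 71) (array([0.80229181, 0.13887079]), (119.56184387207031, 76.74540710449219), -81.30298519134521)
side (155, 312, 21, 20) (array([0.83865051, 0.02058256]), (41.19529342651367, 34.365257263183594), -17.223709106445312)
side (175, 310, 24, 62) (array([0.79391766, 0.05594955]), (119.74738311767578, 35.26676940917969), -80.89464950561523)
side (354, 246, 24, 25) (array([ 0.4864144 , -0.13370616]), (59.4876823425293, 42.910972595214844), -86.12038612365723)
side (311, 227, 21, 12) (array([ 0.5739718 , -0.19671159]), (40.88682174682617, 29.96152114868164), 2.041558265686035)
headend [0.54461972 0.3348676  0.1       ]
apron near mid [0.58643158 0.01983096 0.034     ]
railtipA [0.60994775 0.11591063 0.0385    ]
railtipB [0.54343439 0.10234564 0.0385    ]
blue [ 0.48720964 -0.24054492  0.012     ]
pink [ 0.38593018 -0.07245681  0.012     ]
```

View pics/crop1.png

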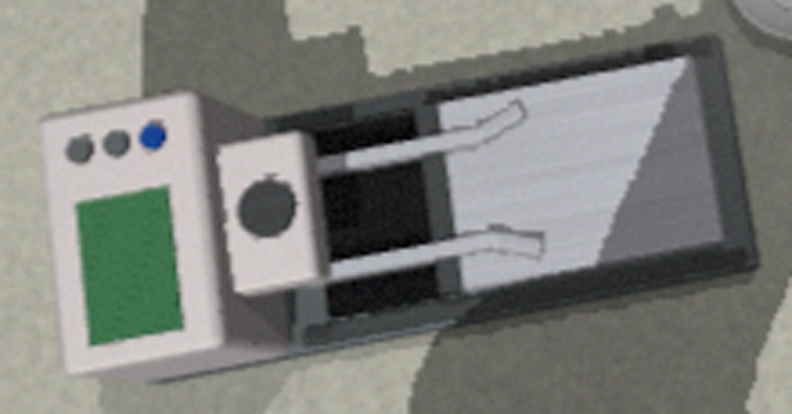

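The crop shows the apron corners at crop pixels (688,57), (722,243), (440,103) and (463,293). The rails run into the black pocket, and the white lamp head is at (270,210).

```bash
cat > p1.py <<'E'
from h import *
c=cam("top")
A=[ray(c,55+u/3.6,205+v/3.6,.034)[:2] for u,v in[(688,57),(722,243),(440,103),(463,293)]]
A=np.array(A);n=(A[0]+A[1])/2;f=(A[2]+A[3])/2;d=f-n
print(A,"len",np.linalg.norm(d),"w",np.linalg.norm(A[0]-A[1]),np.linalg.norm(A[2]-A[3]))
e=(A[2]-A[0])/np.linalg.norm(A[2]-A[0])+(A[3]-A[1])/np.linalg.norm(A[3]-A[1])
print("yaw edges",np.degrees(np.arctan2(e[1],e[0])),"yaw mid",np.degrees(np.arctan2(d[1],d[0])),n,f)
# wrist look above the apron, tool x along push
yaw=np.arctan2(e[1],e[0]);x=np.array([np.cos(yaw),np.sin(yaw),0]);z=np.array([0,0,-1.]);R=np.c_[x,np.cross(z,x),z]
p=np.r_[(n+f)/2,0.24]-x*0.06
print(p,ctrl.ik(p,R),ctrl.ik(p,R*[-1,-1,1]))
E
python3 p1.py
```

```text
[[0.64285402 0.02816998]
 [0.5437001  0.00873793]
 [0.61993575 0.15920032]
 [0.519384   0.14286055]] len 0.1346636320959464 w 0.10104011061740927 0.101870710778
yaw edges 100.0985518961761 yaw mid 100.10071879095437 [0.59327706 0.01845396] [0.56965988 0.15103043]
[0.59198898 0.02567174 0.24      ] [-3.28965534e+00  2.42812472e+01  7.98104788e+01 -2.54444375e-14
  7.59082740e+01 -1.33882072e+01] [-3.28965534e+00  2.42812472e+01  7.98104788e+01 -2.54444375e-14
  7.59082740e+01  1.66611793e+02]
```

```bash
cat >> h.py <<'E'
def Rz(deg):
    a=np.radians(deg);x=np.array([np.cos(a),np.sin(a),0]);z=np.array([0,0,-1.]);return np.c_[x,np.cross(z,x),z]
E
python3 - <<'E'
from h import *
d=Rz(100.1)[:,0]
ctrl.goto(np.array([.5697,.151,.24])-d*.02,Rz(100.1))
c=cam("wrist");im=ctrl.read_camera("wrist");cv2.imwrite("pics/w1.png",im);np.save("w1.npy",c[1])
d=Rz(93.8)[:,0]
ctrl.goto(np.array([.4858,-.133,.20])+d*.03,Rz(93.8))
c=cam("wrist");im=ctrl.read_camera("wrist");cv2.imwrite("pics/w2.png",im);np.save("w2.npy",c[1])
for k in orange(im):
    if cv2.contourArea(k)>500:print(cv2.boundingRect(k),rect(c,k))
print(ctrl.current_t())
E
```

```text
(379, 297, 37, 31) (array([ 0.56982593, -0.19730257]), (37.38882064819336, 31.607892990112305), -2.2083511352539062)
(300, 220, 44, 58) (array([ 0.48597577, -0.13354732]), (59.5374641418457, 42.536746978759766), -85.56803035736084)
3.9167
```

View pics/w1.png

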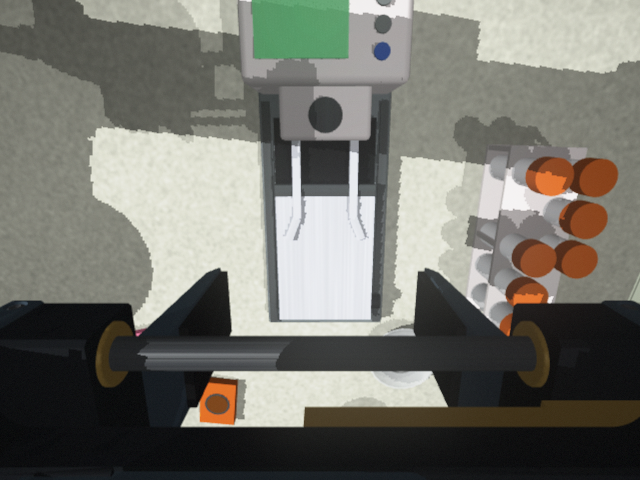

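View pics/w2.png

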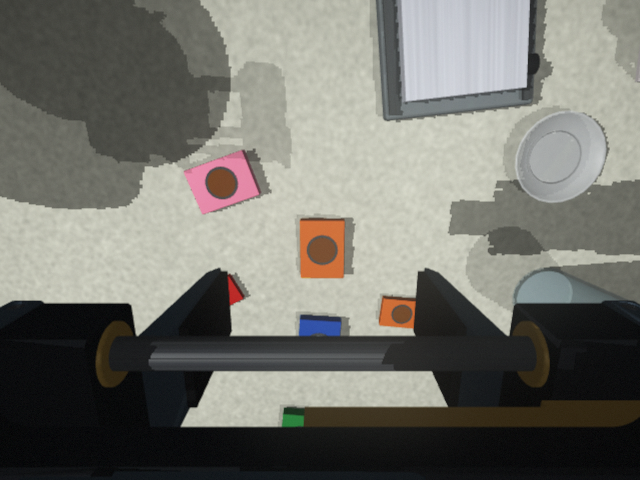

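Wrist view w1 shows the apron corners at about (274,197), (376,197), (279,321) and (381,321), with the lip just beyond and the head edge near row 140. View w2 shows the orange cartridge at (322,248), clear of its neighbours, and agrees with the top and side views to within 1.5 mm. I'll grasp it.

Run:
```python
from h import *
c=(ctrl.camera_params("wrist"),np.load("w1.npy"))
A=np.array([ray(c,*q,.034)[:2] for q in[(279,321),(381,321),(274,197),(376,197)]])
n=(A[0]+A[1])/2;f=(A[2]+A[3])/2;d=f-n;print(n,f,np.linalg.norm(d),np.linalg.norm(A[0]-A[1]),np.degrees(np.arctan2(d[1],d[0])))
R=Rz(94.2);p=np.array([.4859,-.1335,.06])
ctrl.command_gripper(.8)
ctrl.goto(p,R)
print(ctrl.move_l([p[0],p[1],.004],vel=.06,contact_N=8),ctrl.current_tool_pos())
ctrl.command_gripper(0)
print(ctrl.current_grip_width()*91,ctrl.current_grasp_force())
ctrl.move_l([p[0],p[1],.12],vel=.1)
print(ctrl.current_grip_width()*91,ctrl.current_grasp_force(),ctrl.current_contact_force(),ctrl.current_t())
```

```text
[0.60242533 0.01466955] [0.57272048 0.14896161] 0.13753812761406412 0.11246649440848956 102.4727608403619
False [ 0.48609746 -0.13357686  0.00425925]
43.40324115963049 29.993992745876312
43.469034222542795 29.993647634983063 [-0.04273797  0.01699017 -0.73050009] 7.975
```

Run:
```python
from h import *
c=(ctrl.camera_params("wrist"),np.load("w1.npy"))
g=cv2.imread("pics/w1.png").min(2)
L=[];Rr=[]
for r in range(245,318):
    b=np.where(g[r]<140)[0];l=b[b<325].max()+.5;q=b[b>325].min()-.5
    L.append(ray(c,l,r,.034)[:2]);Rr.append(ray(c,q,r,.034)[:2])
def line(P):
    v=cv2.fitLine(np.array(P,np.float32),cv2.DIST_HUBER,0,.001,.001).ravel();s=np.sign(v[1]);return v[:2]*s,v[2:]
for P in(L,Rr):
    v,o=line(P);print(np.degrees(np.arctan2(v[1],v[0])),o)
M=(np.array(L)+Rr)/2;v,o=line(M);print("mid",np.degrees(np.arctan2(v[1],v[0])),o,np.linalg.norm(np.array(L)-Rr,axis=1).mean())
for col in(300,325,345):
    k=g[:,col].astype(int);up=[r for r in range(150,340) if (k[r]>=140)!=(k[r-1]>=140)];print(col,up,[ray(c,col,r-.5,.034)[:2].round(4) for r in up])
dT=np.radians(100.1);d=np.array([np.cos(dT),np.sin(dT)]);nn=np.array([-d[1],d[0]])
print("lateral offset of wrist mid vs top line",(o-np.array([.59328,.01845]))@nn)
c=cam("top")
print("head/elec in top: ",[ray(c,55+u/3.6,205+v/3.6,z)[:2].round(4) for u,v,z in[(303,133,.084),(328,280,.084),(218,146,.084),(240,294,.084),(40,118,.1),(68,375,.1),(192,93,.1),(222,345,.1)]])
```

```text
100.019066 [0.53928155 0.04823712]
100.075096 [0.6378478  0.06854276]
mid 100.15403 [0.5879623  0.06101964] 0.10059875456568054
300 [152, 153, 155, 157, 158, 321, 322, 336] [array([0.5411, 0.1883]), array([0.5412, 0.1874]), array([0.5415, 0.1855]), array([0.5418, 0.1837]), array([0.542 , 0.1827]), array([0.5698, 0.0095]), array([0.5699, 0.0083]), array([ 0.5727, -0.0088])]
325 [196, 336] [array([0.5725, 0.1504]), array([ 0.6002, -0.0039])]
345 [196, 336] [array([0.5921, 0.1539]), array([ 0.6221, -0.    ])]
lateral offset of wrist mid vs top line -0.002230034189458113
head/elec in top:  [array([0.5953, 0.2095]), array([0.5221, 0.193 ]), array([0.5894, 0.2517]), array([0.5158, 0.2359]), array([0.6015, 0.3325]), array([0.4769, 0.3084]), array([0.6129, 0.2584]), array([0.4903, 0.2355])]
```

```bash
cat >> h.py <<'E'
YAW=100.1;D=Rz(YAW)[:,0]
def T(xt,z):  # tray x (mm/1000) on the centre line
    p=np.array([.5712,.1508,0])+D*(xt+.012);p[2]=z;return p
E
python3 - <<'E'
from h import *
R=Rz(YAW)
ctrl.goto(T(-.091,.12),R)
ctrl.move_l(T(-.091,.05),vel=.1)
print(ctrl.move_l(T(-.091,.035),vel=.015,contact_N=3),ctrl.current_tool_pos(),ctrl.current_contact_force())
ctrl.command_gripper(.64);print(ctrl.current_grip_width()*91)
ctrl.move_l(T(-.091,.09),vel=.1)
ctrl.goto(T(-.091+.02,.2),R)
c=cam("wrist");im=ctrl.read_camera("wrist");cv2.imwrite("pics/w3.png",im)
for k in orange(im):
    if cv2.contourArea(k)>500:
        r=rect(c,k,.046);q=r[0]-T(-.012,0)[:2];print(cv2.boundingRect(k),r,"tray x,y",q@D[:2]-.012,q@[-D[1],D[0]])
print(ctrl.current_t())
E
```

```text
True [0.58497448 0.07302192 0.03804738] [-1.23320481 -0.38779239  8.7357336 ]
57.99064277494589
(542, 296, 61, 39) (array([0.82589697, 0.0496999 ]), (55.74067306518555, 35.799251556396484), 4.582338333129883) tray x,y -0.15619874262968741 -0.2330203862425893
(540, 250, 44, 44) (array([0.80443823, 0.09122047]), (44.30626678466797, 36.64067077636719), -63.671979904174805) tray x,y -0.11155845778827995 -0.2191755151368631
(298, 217, 49, 63) (array([0.58455005, 0.07297299]), (58.124961853027344, 42.888370513916016), -79.87355327606201) tray x,y -0.09096209127581523 0.000505102080324731
(542, 206, 98, 44) (array([0.81547015, 0.13423969]), (89.34815216064453, 38.837223052978516), 8.827878952026367) tray x,y -0.07114053987659182 -0.23758061498307867
(598, 158, 42, 45) (array([0.82332544, 0.17601279]), (40.602455139160156, 34.2142333984375), -66.69879913330078) tray x,y -0.03139234403655703 -0.252639780782265
(564, 103, 56, 47) (array([0.78729083, 0.21410785]), (39.472198486328125, 37.912147521972656), 80.10661315917969) tray x,y 0.012431636939616606 -0.22384420201509359
12.1917
```

View pics/w3.png

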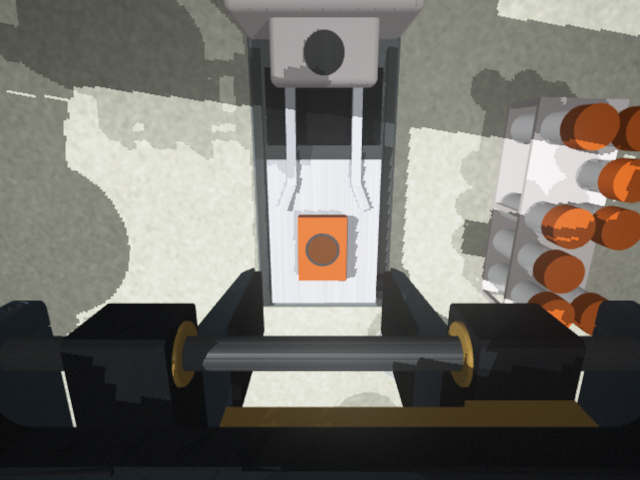

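The cartridge lies straight on the apron at (322,248), within 0.5 mm of the centre line and clear of the rail mouths. Next I'll push it.

Run:
```python
from h import *
R=Rz(YAW)
ctrl.goto(T(-.146,.1),R)
ctrl.command_gripper(.11);print(ctrl.current_grip_width()*91)
print("down",ctrl.move_l(T(-.146,.0378),vel=.05,contact_N=3),ctrl.current_tool_pos(),ctrl.current_contact_force())
def tx():return (ctrl.current_tool_pos()-T(0,0))@D
if ctrl.current_tool_pos()[2]<.0388:
    for x in(-.10,-.07,-.05,-.035):
        h=ctrl.move_l(T(x,.0378),vel=.03,contact_N=10);print(h,tx(),ctrl.current_contact_force()@D,ctrl.current_contact_force().round(2))
        if h:break
ctrl.sleep(.2);print(ctrl.current_contact_force());cv2.imwrite("pics/s1.png",ctrl.read_camera("side")[280:480,220:440].repeat(3,0).repeat(3,1));print(ctrl.current_t())
```

```text
9.953490272793907
down False [0.59490924 0.01888009 0.03811049] [0.06235191 0.55098163 0.05509879]
False -0.10002918806618952 0.29128381521378144 [-0.43  0.22 -0.78]
False -0.07010694034029438 -0.6378123118348873 [ 0.4  -0.58 -0.26]
False -0.049952268118479776 0.48283497419163635 [0.5  0.58 0.26]
False -0.03488981319832363 -0.4577772940136432 [-0.9  -0.63  0.43]
[0.06564777 0.17026861 0.13901904]
19.5667
```

View pics/s1.png

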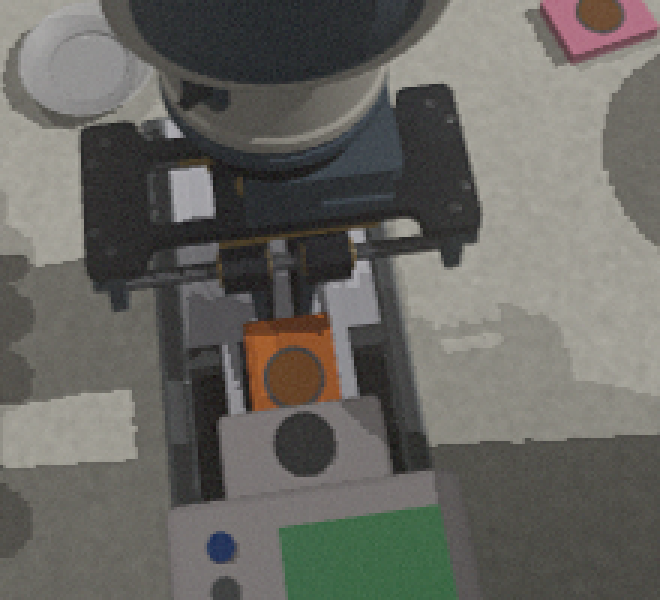

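The cartridge sits between the rails at about (290,365) in the crop, nose down under the head with the fingers behind it. I'll continue slowly until it meets the wall.

```bash
cat >> h.py <<'E'
def tx():return (ctrl.current_tool_pos()-T(0,0))@D
def F():
    return np.mean([ctrl.current_contact_force() for _ in range(5)],0)
E
python3 - <<'E'
from h import *
h=ctrl.move_l(T(-.022,.0378),vel=.012,contact_N=5);print(h,tx(),F().round(2))
if not h:
    h=ctrl.move_l(T(.004,.0378),vel=.008,contact_N=5);print(h,tx(),F().round(2))
ctrl.sleep(.2);print(tx(),F().round(2),F()@D,ctrl.current_t(),ctrl.current_tool_pos())
cv2.imwrite("pics/s2.png",ctrl.read_camera("side")[280:480,220:440].repeat(3,0).repeat(3,1))
E
```

```text
False -0.02202373010162692 [-0.98 -0.13  0.54]
True -0.015149437106872323 [ 1.38 -3.01  1.23]
-0.015138221942528118 [ 2.11 -3.69  2.56] -3.9994343898273086 22.325 [0.57180376 0.14771993 0.03756766]
```

View pics/s2.png

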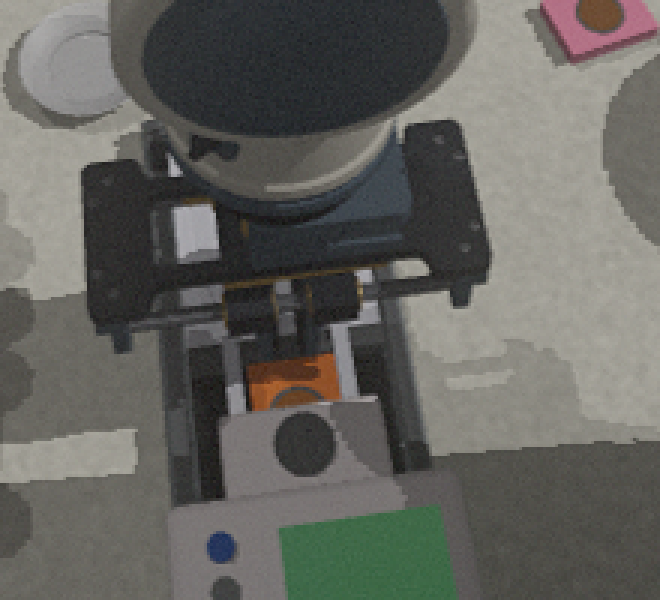

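The crop shows the cartridge further in under the head, with its tail at about (293,360). I felt contact at tray x = -15 mm, which is where the wall should be. I'll back off and check that it's level before pressing.

Run:
```python
from h import *
R=Rz(YAW)
ctrl.move_l(T(-.026,.0378),vel=.04)
print(F().round(2))
ctrl.move_l(T(-.05,.13),vel=.15)
c=cam("wrist");im=ctrl.read_camera("wrist");np.save("w4.npy",c[1]);cv2.imwrite("pics/w4f.png",im)
ks=[k for k in orange(im) if cv2.contourArea(k)>300]
for k in ks:
    b=cv2.boundingRect(k);print(b)
for xt,z in((0,.0365),(3e-3,.0405),(0,.0485)):print(xt,z,[round(v,1) for v in proj(c,T(xt,z))])
cv2.imwrite("pics/w4.png",cv2.resize(im[0:280,200:450],None,fx=2.1,fy=2.1))
s=ctrl.read_camera("side");cv2.imwrite("pics/s3.png",s);print(ctrl.current_t())
```

```text
[-0.84 -0.17 -0.52]
(66, 389, 27, 23)
(620, 272, 20, 32)
(304, 113, 39, 37)
(290, 113, 67, 63)
0 0.0365 [np.float64(323.7), np.float64(177.6)]
0.003 0.0405 [np.float64(323.8), np.float64(173.8)]
0 0.0485 [np.float64(323.8), np.float64(179.6)]
23.6833
```

View pics/w4.png

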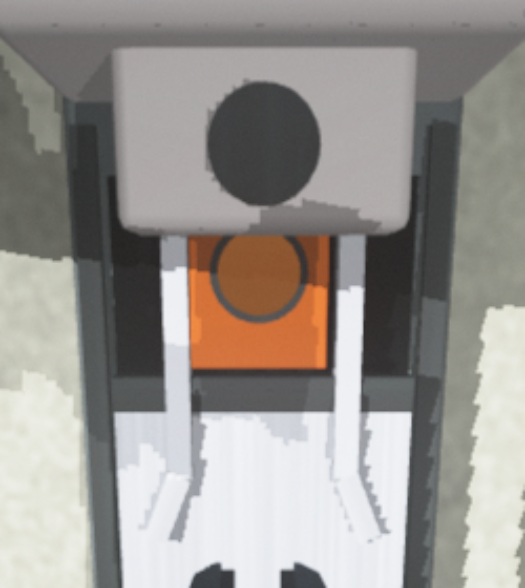

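The wrist view shows the tail at row 176 of the full image, about 2.4 mm past the lip's back edge, so the cartridge looks seated. I'll probe its top height lightly, then press it against the far wall.

Run:
```python
from h import *
ctrl.move_l(T(.008,.07),vel=.15)
print("probe",ctrl.move_l(T(.008,.0395),vel=.012,contact_N=2.5),ctrl.current_tool_pos()[2],F().round(2))
ctrl.move_l(T(.008,.06),vel=.1)
ctrl.move_l(T(-.028,.055),vel=.12)
ctrl.move_l(T(-.028,.0378),vel=.08)
f0=F()
print("wall",ctrl.move_l(T(-.004,.0378),vel=.01,contact_N=9),tx())
for i in range(4):
    ctrl.sleep(.1);print(((F()-f0)@D).round(2),tx().round(5),F().round(2))
print(ctrl.current_t())
```

```text
probe True 0.039860620142005254 [0.92 0.29 4.  ]
wall True -0.015091847820855112
-5.25 -0.0151 [ 1.34 -5.32  1.74]
-5.43 -0.01509 [ 2.29 -5.34  1.74]
-4.87 -0.01509 [ 1.87 -4.84  1.71]
-4.32 -0.01508 [ 1.72 -4.3   2.2 ]
29.675
```

The probe touched the top at 39.9 mm, so the cartridge is seated. The wall force has settled at about 5 N, so I'll raise it to about 10 N and hold.

Run:
```python
from h import *
x=tx();z=.0378
def f():return -np.mean([ctrl.current_contact_force()@D for _ in range(5) if ctrl.sleep(.01) is None])
v=f();x0=x
while v<9.5 and x<x0+.006:
    x+=.0002 if v<8 else .0001
    ctrl.move_l(T(x,z),vel=.005);v=f()
print("reached",v,(x-x0)*1e3,tx())
for i in range(12):
    v=f();print(round(v,1),end=" ")
    if v<8.5:x+=.0001;ctrl.move_l(T(x,z),vel=.005)
    if v>12.5:x-=.0002;ctrl.move_l(T(x,z),vel=.005)
    ctrl.sleep(.05)
print(ctrl.current_contact_force().round(2),tx(),ctrl.current_t())
```

```text
reached nan 0.0 -0.015090495345340574
nan nan nan nan nan nan nan nan nan nan nan nan [ 1.16 -5.39  1.49] -0.015107310930579293 30.8167
  return _methods._mean(a, axis=axis, dtype=dtype,
  ret = ret.dtype.type(ret / rcount)
```

My averaging filter was wrong (sleep returns a value), so the arm held still. I'll fix it and retry.

Run:
```python
from h import *
x=tx();z=.0378
def f():
    s=[]
    for _ in range(5):
        ctrl.sleep(.01);s.append(-ctrl.current_contact_force()@D)
    return np.mean(s)
v=f();x0=x
while v<9.5 and x<x0+.006:
    x+=.0002 if v<8 else .0001
    ctrl.move_l(T(x,z),vel=.005);v=f();print(round(v,1),end=" ")
print("reached",v,(x-x0)*1e3,tx())
for i in range(12):
    v=f();print(round(v,1),end=" ")
    if v<8.5:x+=.0001;ctrl.move_l(T(x,z),vel=.005)
    if v>12.5:x-=.0002;ctrl.move_l(T(x,z),vel=.005)
    ctrl.sleep(.05)
print(ctrl.current_contact_force().round(2),tx(),ctrl.current_t())
```

```text
4.9 6.8 8.0 9.4 10.0 reached 10.032697151468994 0.9000000000000015 -0.014835516956686733
9.7 10.0 10.1 9.9 9.7 9.8 9.7 9.8 9.5 9.6 9.7 9.7 [  1.8  -10.23   0.65] -0.014835025992597974 33.4333
```

Run:
```python
from h import *
ctrl.move_l(T(-.03,.0378),vel=.03)
ctrl.move_l(T(-.05,.13),vel=.12)
c=cam("wrist");im=ctrl.read_camera("wrist")
for k in orange(im):
    if cv2.contourArea(k)>300:print(cv2.boundingRect(k))
ctrl.move_l(T(-.08,.25),vel=.15)
cv2.imwrite("pics/t9.png",ctrl.read_camera("top"));print(F().round(2),ctrl.current_t())
```

```text
(66, 388, 28, 24)
(620, 273, 20, 31)
(304, 113, 39, 36)
(290, 112, 67, 64)
[-0.78  0.27  0.05] 36.1167
```

Run:
```python
from bench import ctrl
print(ctrl.sign_off())
```

```text
the job is handed in; nothing more can be done
None
```

The orange cartridge is seated in the photometer pocket, pressed against the far wall at about 10 N for over a second; the arm was then withdrawn and the job handed in at about 36 s.

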